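Refit the height knob of the drying rack and hold it down for the clip

TASK

The height knob of the white drying rack has been washed and stands in the wooden tray among the pacifiers: pick it up and fit it back on top of the rack's post, turning it until its splines mesh with the slots of the socket and sliding it fully home. Then push it all the way down against the shaft's spring and finish while still gripping it and holding it fully pressed, so that I can slip the retaining clip through the post. Leave the pacifiers, the cup and the tin where they are.

Things in the scene. Friction and masses are not known exactly. Their poses are not given: they have to be found in the camera images.
- knob: Slate-blue plastic knob standing on its stem in a tray compartment; 60 g. Origin: centre of the stem's foot, z up its axis. Stem 22 mm long, core 14 mm thick, four splines (ribs) 5 mm wide reaching 14 mm from the axis along +-x and +-y, their lower edges rounded. Skirt: 48 mm disc, z 22 to 30. Above it the bar grip (grip).
- seat (a point): Centre of the underside of the knob's skirt (the seating face), on the axis 22 mm above the foot; knob's axes. When the knob is home it coincides with socket.
- socket (a point): Mouth centre of the grey splined hub on the rack's post, 165 mm above the dresser unpressed; z up, x and y along its slots. Four slots in a cross, 7 mm wide, reaching 15 mm from the axis, 25 mm deep, central bore 16 mm; teeth begin 1.5 mm below the mouth. Rim 37 mm wide: the skirt seats on it. The hub is at any start angle, turns with slight friction (0.02 N m); the knob fits in 4 ways.
- shaft (a joint): How far the sprung shaft with the hub is pressed down, in m: 0 released, 0.008 bottomed on its stop. It takes about 4 N to start moving and about 10 N to bottom. It springs back when let go.
- rack: White plastic drying rack, fixed: drip tray 200 (x) by 220 (y) by 22 mm high, a 48 mm post in its middle, 155 mm high (the hub stands 10 mm proud of it), and round the post an oval tier, 160 by 200 mm, whose prongs end at most 150 mm above the dresser. Origin: centre of its underside, under the post.
- tray: Wooden tray, fixed, 174 mm (x) by 246 mm (y), 26 mm high, walls 6 mm, floor 6 mm thick, divided into 2 (x) by 3 (y) compartments about 78 mm by 74 mm. Origin: centre of its underside. Four compartments hold a pacifier, one the knob, one is empty.
- pacifier_clay: Terracotta-brown pacifier lying nipple up, 44 mm long, 32 mm high. Origin: centre of its underside. Leave alone.
- pacifier_sage: Grey-green pacifier, same size and origin. Leave alone.
- pacifier_sand: Sand-coloured pacifier, same size and origin. Leave alone.
- pacifier_mocha: Dark brown pacifier, same size and origin. Leave alone.
- cup: White ceramic cup, 80 mm in diameter, 88 mm high, standing on the dresser beyond the rack. Origin: centre of its underside. Leave alone.
- tin: Closed round aluminium tin, 75 mm in diameter, 64 mm high, on the dresser to the right of the rack. Origin: centre of its underside. Leave alone.
- grip (a point): Middle of the knob's bar grip, on its axis 46 mm above the foot; knob's axes. The bar is 44 mm long along x, 12 mm thick along y and spans 30 to 58 mm above the foot: 28 mm above the skirt's top. It lines up with two of the ribs.
Not all that is in view belongs to the job. What is shaped like the knob but red or turquoise is not meant.

How it is judged:
By the outcome, as a careful person would: the job done as asked, in the order asked, and still so for the second after the job is handed in, while the arm keeps its last pose, push and grip.
It also fails if it takes over 45 s, if anything falls off the work surface, if the arm or the gripper's body presses on something with over 40 N, if the wrist force passes 120 N, or if a joint passes its speed limit or range.

ROBOT

A 6-joint arm with a two-finger parallel gripper is mounted at the origin on the work surface. World frame = base frame: x ahead of the robot, y to its left, z up, the work surface at z = 0. Lengths are in m, angles in degrees, forces in N, time in s.
With the tool pointing down it reaches from about 0.3 to 0.875 m from the base axis. Payload 4.2 kg.
Tool frame: the origin (TCP) lies between the finger pads; the fingertips stand 17 mm ahead of it and the grasp point (between the pads) lies 2 mm behind it (env.tcp_to_tips is the distance from the TCP to the fingertips, in m); z points along the fingers, x is the direction in which the jaws open and shut, and the axes are right-handed (so a half turn about z gives the same grasp; the last joint's range is limited). The gripper opens to 85 mm and grips with 20 to 120 N. Pads are 22 mm wide; open, the fingers measure 114 mm over their backs; the gripper's body (76 mm by 85 mm) begins 54 mm behind the grasp point. The pads swing forward as they close: fully open they stand 13 mm farther back than shut.
Start: joints at [75.057, 18.312, 89.639, -0, 72.044, -1.146], TCP at [0.137, 0.558, 0.225] pointing down, gripper open.
Joint ranges: [-177.97, 177.97], [-48.28, 115.42], [12.27, 149.76], [-77.06, 257.06], [2.81, 150.46], [-146.56, 146.56]. Speed limits (degrees/s): [147.25, 147.25, 180, 180, 180, 180].

INTERFACE

Orientations are given as [roll, pitch, yaw] about the fixed x, y, z axes, in that order (R = Rz(yaw) Ry(pitch) Rx(roll)).
In Python, from cell import env gives the robot as it stands.
- The arm moves only by the tool move_arm, never from a script. Its argument "deltas" is a list that holds one entry, the list of rows, each a list of 5 numbers: the closure, from 0 (fully open) to 1 (shut), then the shift along the tool's x, y, z in m, then the turn about the tool's z in rad. A call has 1 to 20 rows; each row is the pose to reach, as a shift and turn from the pose commanded when the call began, along the tool's axes at that moment; what a row does not reach only later rows make up. A row lasts 1/12 s, in which the tool goes at most 41.7 mm and 7.16 degrees, less where a joint would pass 70% of its speed; a pose out of reach is approached as far as the arm can. A call with a gripper value outside its range is refused whole. The fingers move at their own pace and stop on an object; "force" is the grip in N (left out, the last holds). Time passes only in rows, so rows that repeat a pose let the fingers close. It gives the time, the measured TCP pose, the force and the opening at its end, in the units of the state.
- env.get_obs(): the state, without advancing time (a new reading comes with each control period).
- env.grab_frame(name): name is "scene" or "top"; returns a dict with "image" (400x640x3 uint8, blue, green, red), "z_map" (400x640 float32, m along the optical axis (not along the pixel's ray), 0 where there is no reading), "mtx" (3x3 intrinsics, pixels), "k1" (the pictures are not rectified: a ray, as slopes to the right and down, at radius r is drawn at 1 + k1 r^2 times it, then the intrinsics apply), "world_from_camera" (4x4, takes a point from camera to world coordinates). Camera axes: x right, y up, looking along -z (the intrinsics and any distortion apply to the point x, -y, -z); pixel columns grow to the right and rows downward; lengths in m; the calibration is good to about 2 mm. A picture is of the moment at which its call begins.
- env.hand_in(): hands the job in, once; it reports no verdict.
The state is a dict: "clock": time; "q": joint angles; "qd": joint speeds; "joint_efforts": joint torques, N m; "tcp_pos": TCP position; "eef_rot": TCP orientation; "ft_force": force on the tool from outside, world axes, zero at the start; "torque": the same for the moment, N m; "gripper_width": opening from 0.0 (shut) to 1.0 (fully open).
Only numpy, scipy, OpenCV 4.12 (cv2) and the standard library are available. Lean on these libraries where they do the work, as an engineer would, in place of code of your own. Each camera call takes 0.05 s, during which the arm holds its last target. There are 200 camera calls.

## Working session

There is one attempt and no reset: what is moved stays moved. The work goes in short steps, Python scripts to look and compute and a tool call to move; the robot and the scene stay as the last step left them, time stands still between calls to the robot, and variables do not carry over. Pictures are saved under pics/ and viewed, about 8 in all and at most 12, crops included, and the job is handed in when it is done.

Besides the shell and the picture viewer there is one more tool, called after "Call:" as name(argument=value, ...), one argument or row to a line, values as JSON. move_arm: Moves the arm, as the interface text tells. Its arguments: {"type":"object","properties":{"deltas":{"type":"array"},"force":{"type":"number"}},"required":["deltas"]}

```bash
mkdir -p pics && cat > h.py <<'E'
import numpy as np, cv2
from cell import env
def grab(n):
    f=env.grab_frame(n); return f
def ray(f,uv):
    K=f["mtx"]; x=(uv[0]-K[0,2])/K[0,0]; y=(uv[1]-K[1,2])/K[1,1]
    rd=np.hypot(x,y); r=rd
    for _ in range(20): r=rd/(1+f["k1"]*r*r)
    s=r/rd if rd>0 else 1
    T=f["world_from_camera"]; return T[:3,3], T[:3,:3]@np.array([x*s,-y*s,-1])
def onplane(f,uv,z):
    o,d=ray(f,uv); return o+d*(z-o[2])/d[2]
def proj(f,p):
    T=np.linalg.inv(f["world_from_camera"]); c=T[:3,:3]@np.asarray(p)+T[:3,3]
    x=c[0]/-c[2]; y=-c[1]/-c[2]; s=1+f["k1"]*(x*x+y*y); K=f["mtx"]
    return np.array([K[0,0]*x*s+K[0,2],K[1,1]*y*s+K[1,2]])
def cloud(f):
    "world xyz for every pixel (nan where no depth)"
    h,w=f["z_map"].shape; K=f["mtx"]
    uv=np.stack(np.meshgrid(np.arange(w),np.arange(h)),-1).reshape(-1,2)
    x=(uv[:,0]-K[0,2])/K[0,0]; y=(uv[:,1]-K[1,2])/K[1,1]; rd=np.hypot(x,y); r=rd.copy()
    for _ in range(20): r=rd/(1+f["k1"]*r*r)
    s=np.where(rd>0,r/np.maximum(rd,1e-9),1); z=f["z_map"].reshape(-1).astype(float); z[z==0]=np.nan
    P=np.stack([x*s*z,-y*s*z,-z],-1); T=f["world_from_camera"]
    return (P@T[:3,:3].T+T[:3,3]).reshape(h,w,3)
E
python3 - <<'E'
from h import *
np.set_printoptions(precision=4,suppress=True)
for n in("scene","top"):
    f=grab(n); cv2.imwrite(f"pics/{n}0.png",f["image"]); print(n,f["mtx"].tolist(),f["k1"],f["world_from_camera"])
print(env.get_obs())
E
```

```text
scene [[414.6777341666911, 0.0, 318.1578960055839], [0.0, 414.6777341666911, 195.95840989053374], [0.0, 0.0, 1.0]] -0.06212542271923961 [[-0.2258 -0.6851  0.6925  1.3611]
 [ 0.9742 -0.1595  0.1599  0.1035]
 [ 0.0009  0.7107  0.7035  0.905 ]
 [ 0.      0.      0.      1.    ]]
top [[453.40829933682085, 0.0, 320.9223360696861], [0.0, 453.40829933682085, 195.64382482224363], [0.0, 0.0, 1.0]] -0.005780986331042858 [[-0.0037  0.982  -0.189   0.3104]
 [-1.     -0.0027  0.0051 -0.0736]
 [ 0.0045  0.189   0.982   1.4044]
 [ 0.      0.      0.      1.    ]]
{'clock': 0.1, 'q': array([75.0586, 18.3467, 89.6987, -0.002 , 72.0443, -1.1456]), 'qd': array([-0.1038, -0.1184, -0.1696,  0.0395,  0.0762, -0.0716]), 'joint_efforts': array([  0.0009, -41.6409, -23.4703,  -0.    ,   0.0048,  -0.    ]), 'tcp_pos': array([0.137, 0.558, 0.224]), 'eef_rot': array([179.9999,   0.0897,  76.2048]), 'ft_force': array([-0.5287, -0.5866, -0.0967]), 'torque': array([ 0.0442, -0.0072,  0.0162]), 'gripper_width': 0.9995850333037194}
```

View pics/scene0.png

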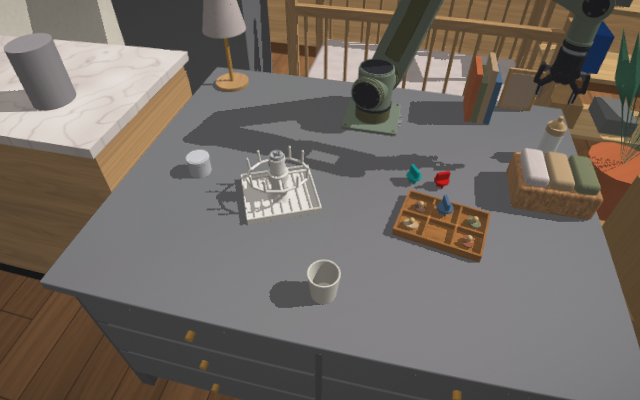

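View pics/top0.png

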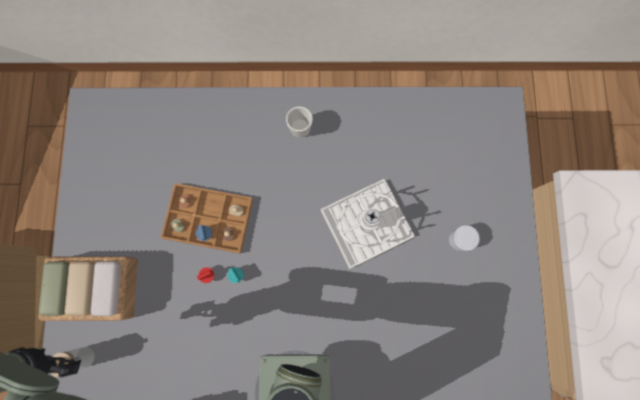

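The scene view shows the rack's hub at about (277,157) and the knob at (446,203). In the top view the hub is at about (372,216) and the blue knob at (204,232). The red and turquoise decoys stand outside the tray. Next I'll measure both.

```bash
python3 - <<'E'
from h import *
np.set_printoptions(precision=4,suppress=True)
tiles=[]
for n,kc,hc in(("scene",(446,203),(277,157)),("top",(204,232),(372,216))):
    f=grab(n); P=cloud(f); im=f["image"]
    hsv=cv2.cvtColor(im,cv2.COLOR_BGR2HSV)
    m=cv2.inRange(hsv,(100,70,40),(125,255,255))
    w=np.zeros_like(m); w[kc[1]-25:kc[1]+25,kc[0]-25:kc[0]+25]=255; m&=w
    ys,xs=np.nonzero(m); Q=P[ys,xs]; ok=np.isfinite(Q[:,2]); Q=Q[ok]
    print(n,"blue px",len(xs),"zrange",np.percentile(Q[:,2],[0,10,50,90,100]))
    for lo,hi in((.025,.040),(.045,.061),(.059,.07)):
        s=Q[(Q[:,2]>lo)&(Q[:,2]<hi)]
        if len(s)>4:
            r=cv2.minAreaRect((s[:,:2]*1000).astype(np.float32)); print(lo,hi,len(s),s.mean(0),r)
    w=np.zeros_like(m); w[hc[1]-25:hc[1]+25,hc[0]-25:hc[0]+25]=255
    s=P[(w>0)&(P[...,2]>.152)]
    print("hub",len(s),s[:,2].min(),s[:,2].max(),s.mean(0),cv2.minEnclosingCircle((s[:,:2]*1000).astype(np.float32)))
    for c in(kc,hc):
        a=im[c[1]-22:c[1]+22,c[0]-30:c[0]+30]; tiles.append(cv2.resize(a,(400,293),interpolation=cv2.INTER_CUBIC))
cv2.imwrite("pics/crop1.png",np.vstack([np.hstack(tiles[:2]),np.hstack(tiles[2:])]))
E
```

```text
scene blue px 195 zrange [0.0073 0.0339 0.0394 0.0645 0.069 ]
0.025 0.04 93 [0.4717 0.2726 0.0362] ((467.5934753417969, 274.7568359375), (43.806671142578125, 39.49868392944336), 85.42939758300781)
0.045 0.061 42 [0.4722 0.2753 0.0541] ((466.4030456542969, 273.3293151855469), (42.830020904541016, 11.850343704223633), 27.83936309814453)
0.059 0.07 43 [0.4665 0.276  0.0641] ((464.6772155761719, 275.1592712402344), (39.39231872558594, 10.615765571594238), 19.70827865600586)
hub 143 0.15213231171039943 0.16664325798770296 [ 0.498  -0.2179  0.1588] ((496.3875427246094, -219.37869262695312), 24.13218116760254)
top blue px 151 zrange [0.0301 0.0352 0.0417 0.0659 0.07  ]
0.025 0.04 66 [0.4612 0.2693 0.0368] ((459.7335205078125, 273.6463317871094), (32.47959899902344, 39.48516845703125), 19.514183044433594)
0.045 0.061 19 [0.4571 0.2721 0.0542] ((457.321044921875, 275.39239501953125), (37.54903030395508, 12.662500381469727), 13.122791290283203)
0.059 0.07 52 [0.459  0.2747 0.0646] ((458.7232666015625, 275.5088195800781), (36.48427200317383, 13.07032585144043), 12.842941284179688)
hub 160 0.15227703438005968 0.17441137836067067 [ 0.4916 -0.22    0.1614] ((492.495361328125, -220.25338745117188), 23.840559005737305)
```

View pics/crop1.png

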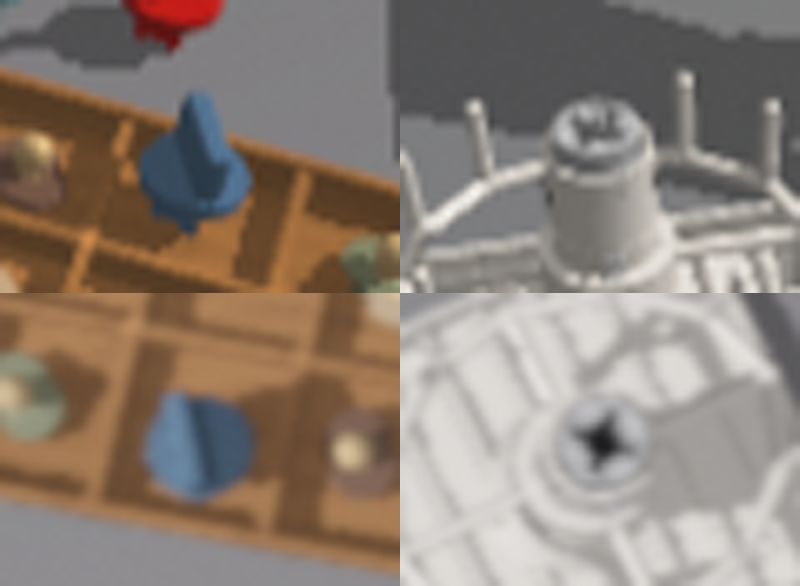

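```bash
cat >> h.py <<'E'
def delta(target,yaw=None):
    "shift in tool axes + turn about tool z (rad) to a world target from the measured pose"
    o=env.get_obs(); y=np.radians(o["eef_rot"][2]); d=np.asarray(target)-o["tcp_pos"]
    c,s=np.cos(y),np.sin(y); t=0
    if yaw is not None: t=-np.radians((yaw-o["eef_rot"][2]+90)%180-90)
    return np.array([d[0]*c+d[1]*s, d[0]*s-d[1]*c, -d[2], t])
def plane_pts(f,mask,z):
    ys,xs=np.nonzero(mask); return np.array([onplane(f,(x,y),z)[:2] for x,y in zip(xs,ys)])*1000
E
python3 - <<'E'
from h import *
np.set_printoptions(precision=2,suppress=True)
for n,kc,hc in(("scene",(446,203),(277,157)),("top",(204,232),(372,216))):
    f=grab(n); P=cloud(f); im=f["image"]; g=cv2.cvtColor(im,cv2.COLOR_BGR2GRAY).astype(float)
    hsv=cv2.cvtColor(im,cv2.COLOR_BGR2HSV); m=cv2.inRange(hsv,(100,70,40),(125,255,255))
    w=np.zeros_like(m); w[kc[1]-25:kc[1]+25,kc[0]-25:kc[0]+25]=1
    mm=(m>0)&(w>0)&(P[...,2]>.061); q=plane_pts(f,mm,.064); c=q.mean(0); v=np.linalg.eigh(np.cov(q.T))[1][:,1]
    print(n,"bar top",len(q),c,"ang",np.degrees(np.arctan2(v[1],v[0]))%180, cv2.minAreaRect(q.astype(np.float32)))
    w[:]=0; w[hc[1]-25:hc[1]+25,hc[0]-25:hc[0]+25]=1
    mm=((w>0)&(P[...,2]>.159)).astype(np.uint8)
    mm=cv2.morphologyEx(mm,cv2.MORPH_CLOSE,np.ones((7,7))); q=plane_pts(f,mm,.165)
    e=cv2.fitEllipse(cv2.convexHull(q.astype(np.float32))); print("hub",len(q),q.mean(0),e)
    ys,xs=np.nonzero(mm); gg=g[ys,xs]; c=q.mean(0)
    for dc in((0,0),(1.5,0),(-1.5,0),(0,1.5),(0,-1.5)):
        d=q-c-dc; r=np.hypot(*d.T); k=(r>5)&(r<14); wt=gg[k].max()-gg[k]
        z=(wt*np.exp(4j*np.arctan2(d[k,1],d[k,0]))).sum()/wt.sum(); print("slot ang",np.degrees(np.angle(z))/4,abs(z),end=" | ")
    print()
print("delta",delta((.462,.275,.12),106))
E
```

```text
scene bar top 42 [466.33 275.89] ang 12.61576796818676 ((465.38531494140625, 275.59979248046875), (40.534446716308594, 11.609827041625977), 13.913979530334473)
hub 95 [ 498.53 -217.92] ((497.95269775390625, -218.31423950195312), (35.36730194091797, 39.84858703613281), 104.74324035644531)
slot ang -16.141879456979282 0.11009339998877021 | slot ang -33.00182164101493 0.07612578709365454 | slot ang -14.91162610639447 0.14979385668675316 | slot ang -21.47383215884262 0.11740990675161841 | slot ang -20.653865876779978 0.14238777068691044 | 
top bar top 51 [458.37 274.88] ang 12.821095148925025 ((458.2991638183594, 274.7691955566406), (39.23875427246094, 12.769408226013184), 16.385459899902344)
hub 168 [ 492.21 -219.71] ((492.49761962890625, -220.18003845214844), (38.25161361694336, 48.86777114868164), 132.5405731201172)
slot ang -21.284488431794657 0.20674772404330374 | slot ang -17.645395601787108 0.1243424189693907 | slot ang -19.04405933415976 0.20519694426452464 | slot ang -17.977930655233042 0.14676904547068564 | slot ang -17.163292916212175 0.23549794720607023 | 
delta [-0.2   0.38  0.1  -0.52]
```

Call:
move_arm(
  deltas=[
    [[0.1,-0.02,0.038,0.02,-0.05],[0.2,-0.04,0.076,0.02,-0.1],[0.3,-0.055,0.107,0.02,-0.15],[0.4,-0.07,0.138,0.02,-0.2],[0.4,-0.085,0.17,0.02,-0.25],[0.4,-0.102,0.2,0.02,-0.3],[0.4,-0.12,0.23,0.03,-0.35],[0.4,-0.135,0.265,0.04,-0.4],[0.4,-0.15,0.295,0.05,-0.44],[0.4,-0.168,0.325,0.065,-0.485],[0.4,-0.183,0.355,0.08,-0.485],[0.4,-0.192,0.375,0.095,-0.485],[0.4,-0.197,0.383,0.104,-0.485],[0.4,-0.197,0.383,0.104,-0.485],[0.4,-0.197,0.383,0.104,-0.485]],
  ],
  force=50,
)

```text
clock: 1.55
tcp_pos: [0.4616, 0.2759, 0.1205]
eef_rot: [-179.9, -0.0, 103.9]
ft_force: [0.4, -0.3, -0.2]
gripper_width: 0.601
```

Call:
move_arm(
  deltas=[
    [[0.4,0,0,0.02,0],[0.4,0,0,0.04,0],[0.4,0,0,0.055,0],[0.4,0,0,0.0625,0],[0.4,0,0,0.0625,0],[0.6,0,0,0.0625,0],[0.75,0,0,0.0625,0],[0.85,0,0,0.0625,0],[1,0,0,0.0625,0],[1,0,0,0.0625,0],[1,0,0,0.0625,0],[1,0,0,0.0625,0],[1,0,0,0.0625,0]],
  ],
  force=50,
)

```text
clock: 2.63
tcp_pos: [0.4622, 0.2757, 0.0583]
eef_rot: [180.0, -0.0, 104.0]
ft_force: [-0.5, -0.4, 0.8]
gripper_width: -0.004
```

```bash
python3 - <<'E'
from h import *
t=[]
for n,c in(("scene",(446,200)),("top",(204,232))):
    f=grab(n); a=f["image"][c[1]-45:c[1]+45,c[0]-60:c[0]+60]; t.append(cv2.resize(a,(400,300),interpolation=cv2.INTER_CUBIC))
    print(n,proj(f,env.get_obs()["tcp_pos"]))
cv2.imwrite("pics/c2.png",np.hstack(t))
E
```

```text
scene [446.2829034  200.58117787]
top [201.34767779 231.38322878]
```

View pics/c2.png

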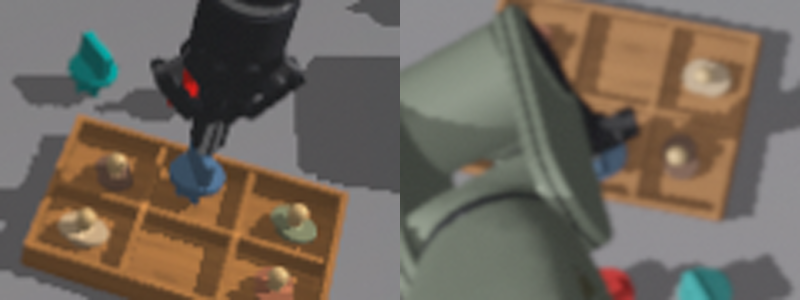

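Call:
move_arm(
  deltas=[
    [[1,0,0,-0.01,0],[1,0,0,-0.025,0],[1,0,0,-0.04,0],[1,0,0,-0.05,0],[1,0,0,-0.05,0],[1,0,0,-0.05,0]],
  ],
)

```text
clock: 3.23
tcp_pos: [0.4623, 0.2759, 0.1089]
eef_rot: [179.9, -0.0, 104.0]
ft_force: [-0.1, -0.2, 0.4]
gripper_width: -0.001
```

```bash
python3 - <<'E'
from h import *
f=grab("scene"); a=f["image"][130:235,386:506]; print(env.get_obs())
cv2.imwrite("pics/c3.png",cv2.resize(a,(600,525),interpolation=cv2.INTER_CUBIC))
E
```

```text
{'clock': 3.2833, 'q': array([ 2.96019320e+01,  2.08848467e+01,  1.04184686e+02,  3.22220651e-03,
        5.49444221e+01, -7.43913176e+01]), 'qd': array([ 0.08993233,  0.73998524,  0.79905364,  0.08274736, -0.00220883,
       -0.05280349]), 'joint_efforts': array([-6.78289198e-04, -4.10029292e+01, -2.02145112e+01,  1.36008957e-04,
       -2.74284004e-02,  1.20588876e-05]), 'tcp_pos': array([0.46183816, 0.27562471, 0.10809722]), 'eef_rot': array([-1.79985850e+02,  1.21476800e-03,  1.03991399e+02]), 'ft_force': array([ 0.45840441, -0.11060653,  0.5467741 ]), 'torque': array([-0.01742803,  0.01617333, -0.0073935 ]), 'gripper_width': -0.0011149917418021315}
```

View pics/c3.png

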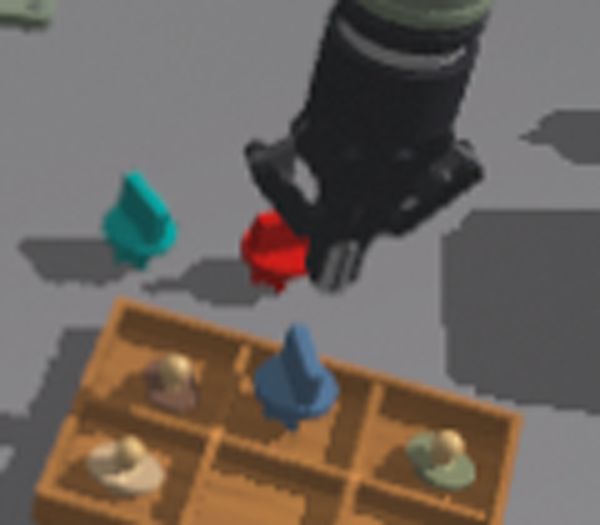

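```bash
python3 - <<'E'
from h import *
np.set_printoptions(precision=4,suppress=True)
o=env.get_obs(); t=o["tcp_pos"]; print("opening width, tcp_to_tips",o["gripper_width"],env.tcp_to_tips)
for n in("scene","top"):
    f=grab(n); P=cloud(f); hsv=cv2.cvtColor(f["image"],cv2.COLOR_BGR2HSV)
    print(n,"tip px",proj(f,t-[0,0,.017]),"knob grip px",proj(f,[.462,.275,.052]))
    m=(np.hypot(P[...,0]-t[0],P[...,1]-t[1])<.05)&(P[...,2]>.075)&(P[...,2]<.13)
    q=P[m]; print("finger pts",len(q))
    for a in np.arange(.08,.13,.008):
        s=q[(q[:,2]>a)&(q[:,2]<a+.008)]
        if len(s): print(a,len(s),s.mean(0),s.min(0),s.max(0))
    m=cv2.inRange(hsv,(100,70,40),(125,255,255))>0
    m&=(np.hypot(P[...,0]-.462,P[...,1]-.275)<.05)
    s=P[m]; print("knob",len(s),s.mean(0),s[s[:,2]>.061].mean(0),np.percentile(s[:,2],[1,50,99]))
E
```

```text
opening width, tcp_to_tips -0.0011149917418021315 0.017
scene tip px [448.7564 192.3528] knob grip px [445.5565 202.0218]
finger pts 30
0.11199999999999997 6 [0.4717 0.2764 0.1181] [0.4694 0.2705 0.1153] [0.4738 0.284  0.1194]
0.11999999999999997 20 [0.4715 0.2759 0.125 ] [0.4617 0.2635 0.1212] [0.4762 0.2905 0.128 ]
0.12799999999999995 4 [0.4681 0.2742 0.1289] [0.4629 0.2625 0.1282] [0.4736 0.287  0.1296]
knob 195 [0.4702 0.274  0.0448] [0.4663 0.2759 0.0642] [0.0103 0.0395 0.0671]
top tip px [198.4958 230.2151] knob grip px [202.1158 231.6533]
finger pts 4
0.11199999999999997 2 [0.4524 0.27   0.1163] [0.4508 0.2676 0.1148] [0.454  0.2724 0.1178]
0.12799999999999995 2 [0.4539 0.267  0.1283] [0.4525 0.2669 0.1282] [0.4553 0.267  0.1284]
knob 122 [0.4566 0.2674 0.0538] [0.4532 0.267  0.0861] [0.0324 0.0411 0.1772]
```

The knob wasn't gripped. The shut fingertips appear at z≈0.115 with the TCP at 0.109, about 23 mm higher than tcp_to_tips implies, so they closed just above the bar. I'll go about 22 mm lower, open slightly, and watch the force.

Call:
move_arm(
  deltas=[
    [[0.4,0,0,0,0],[0.4,0,0,0,0],[0.4,0,0,0,0],[0.4,0,0,0,0],[0.4,0,0,0,0],[0.4,0,0,0.02,0],[0.4,0,0,0.04,0],[0.4,0,0,0.055,0],[0.4,0,0,0.063,0],[0.4,0,0,0.068,0],[0.4,0,0,0.068,0],[0.4,0,0,0.068,0]],
  ],
)

```text
clock: 4.38
tcp_pos: [0.4625, 0.2761, 0.0406]
eef_rot: [180.0, -0.0, 104.0]
ft_force: [-0.2, -0.2, -0.1]
gripper_width: 0.599
```

```bash
python3 - <<'E'
from h import *
f=grab("scene"); a=f["image"][150:225,396:496]; print(env.get_obs()["ft_force"])
P=cloud(f); b=P[150:225,396:496]; g=cv2.cvtColor(a,cv2.COLOR_BGR2HSV)
m=(g[...,2]<90)&(g[...,1]<80)&(b[...,2]>.03)&(b[...,2]<.12); q=b[m]
print(len(q),np.sort(q[:,2])[:12]); 
for lo in(.03,.045,.06,.075): 
    s=q[(q[:,2]>=lo)&(q[:,2]<lo+.015)]; print(lo,len(s),s.min(0) if len(s) else'',s.max(0) if len(s) else '')
cv2.imwrite("pics/c4.png",cv2.resize(a,(700,525),interpolation=cv2.INTER_CUBIC))
E
```

```text
[-1.21887189  0.18496778  0.44166399]
330 [0.03099935 0.03190296 0.03544406 0.03547513 0.03593306 0.03714862
 0.0461356  0.05211021 0.05237716 0.05279146 0.05380912 0.05461889]
0.03 6 [0.44400346 0.25407408 0.03099935] [0.48604974 0.29966003 0.03714862]
0.045 13 [0.34875525 0.24445709 0.0461356 ] [0.47986556 0.3120152  0.05876778]
0.06 53 [0.44380217 0.23690905 0.06012294] [0.48169834 0.31434236 0.07446057]
0.075 54 [0.44731952 0.23643267 0.07509438] [0.48181215 0.31460592 0.08981327]
```

View pics/c4.png

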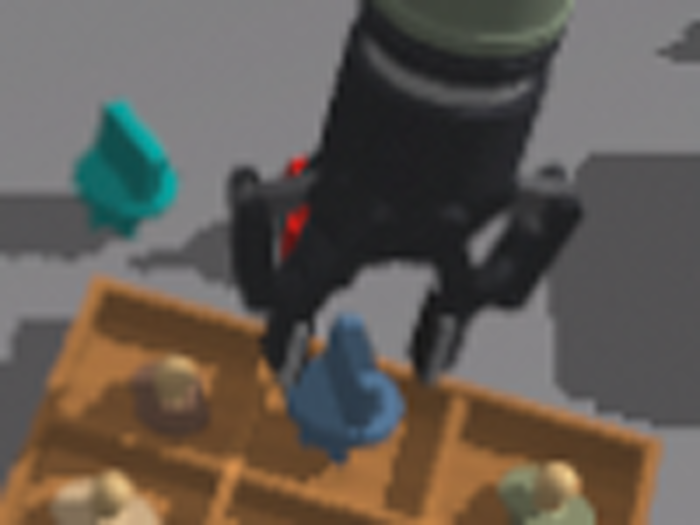

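The open jaws straddle the blue bar, which is at about (350,360) in the crop, and the tips are still a little high. I'll go 7.5 mm lower and close.

Call:
move_arm(
  deltas=[
    [[0.4,0,0,0.004,0],[0.4,0,0,0.0075,0],[0.4,0,0,0.0075,0],[0.6,0,0,0.0075,0],[0.7,0,0,0.0075,0],[0.8,0,0,0.0075,0],[1,0,0,0.0075,0],[1,0,0,0.0075,0],[1,0,0,0.0075,0],[1,0,0,0.0075,0],[1,0,0,0.0075,0]],
  ],
  force=50,
)

```text
clock: 5.35
tcp_pos: [0.4622, 0.2759, 0.0329]
eef_rot: [180.0, -0.0, 104.0]
ft_force: [0.3, -0.1, 1.6]
gripper_width: 0.13
```

Gripped: the width of 0.13 matches the 12 mm bar. Next I'll lift and carry the knob to just above the hub.

Call:
move_arm(
  deltas=[
    [[1,0,0,-0.02,0],[1,0,0,-0.06,0],[1,0,0,-0.1,0],[1,-0.01,-0.002,-0.14,0],[1,-0.04,-0.008,-0.17,0.05],[1,-0.075,-0.014,-0.19,0.1],[1,-0.115,-0.021,-0.2,0.15],[1,-0.155,-0.028,-0.2,0.2],[1,-0.195,-0.035,-0.2,0.25],[1,-0.235,-0.043,-0.2,0.3],[1,-0.275,-0.05,-0.2,0.35],[1,-0.315,-0.057,-0.2,0.4],[1,-0.355,-0.064,-0.2,0.45],[1,-0.395,-0.072,-0.2,0.5],[1,-0.435,-0.079,-0.2,0.55],[1,-0.465,-0.085,-0.2,0.576],[1,-0.482,-0.088,-0.2,0.576],[1,-0.489,-0.089,-0.2,0.576],[1,-0.489,-0.089,-0.2,0.576],[1,-0.489,-0.089,-0.2,0.576]],
  ],
)

```text
clock: 7.02
tcp_pos: [0.4937, -0.2195, 0.2323]
eef_rot: [-179.9, -0.1, 71.0]
ft_force: [0.3, -1.0, 0.2]
gripper_width: 0.124
```

```bash
cat > look.py <<'E'
from h import *
import sys
np.set_printoptions(precision=2,suppress=True)
t=[]; o=env.get_obs(); tc=o["tcp_pos"]; print("tcp",tc*1000,o["eef_rot"],o["gripper_width"],o["ft_force"])
for n in("scene","top"):
    f=grab(n); P=cloud(f); im=f["image"]; hsv=cv2.cvtColor(im,cv2.COLOR_BGR2HSV)
    m=(cv2.inRange(hsv,(98,70,30),(125,255,255))>0)&(np.hypot(P[...,0]-.494,P[...,1]+.22)<.06)&(P[...,2]>.1)
    zs=tc[2]+.003   # skirt top plane: foot+30mm
    s=P[m]; print(n,"blue",m.sum(),s.mean(0)*1000 if len(s) else'',np.percentile(s[:,2],[0,5,50,95,100])*1000 if len(s) else '')
    ms=m&(abs(P[...,2]-zs)<.006); 
    if ms.sum()>10:
        q=plane_pts(f,ms,zs); print(" skirt band: x",q[:,0].min(),q[:,0].max(),"y",q[:,1].min(),q[:,1].max(),"n",len(q))
    c=np.round(proj(f,[.494,-.22,.185])).astype(int); a=im[c[1]-35:c[1]+35,c[0]-45:c[0]+45]; t.append(cv2.resize(a,(400,311),interpolation=cv2.INTER_CUBIC)); print(" crop origin",c-[45,35],"scale",400/90)
cv2.imwrite(sys.argv[1],np.hstack(t))
E
python3 look.py pics/c5.png
```

```text
tcp [ 493.71 -219.47  232.32] [-179.93   -0.05   70.99] 0.12425906568784936 [ 0.34 -1.01  0.22]
scene blue 175 [ 507.6  -216.    238.72] [207.6  213.08 234.97 261.94 265.56]
 skirt band: x 482.8014285353834 523.9190944076975 y -240.62123541486125 -194.13703241250042 n 89
 crop origin [230 113] scale 4.444444444444445
top blue 60 [ 477.29 -207.39  268.95] [233.7  234.99 240.92 378.58 379.94]
 skirt band: x 473.0575373636793 496.8437658667588 y -230.6071867655129 -199.59308650677093 n 31
 crop origin [328 179] scale 4.444444444444445
```

View pics/c5.png

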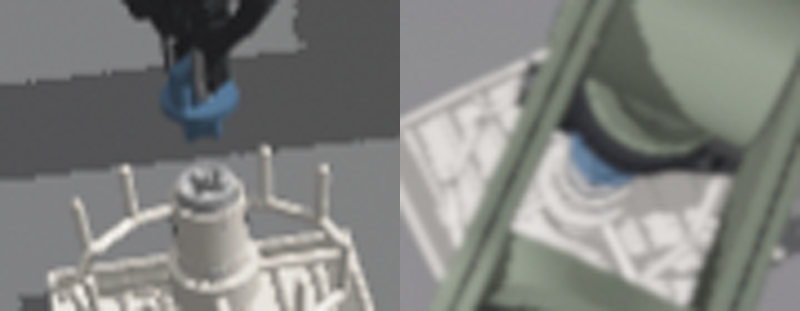

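```bash
cat > rel.py <<'E'
from h import *
from scipy.optimize import least_squares
np.set_printoptions(precision=2,suppress=True)
o=env.get_obs(); tc=o["tcp_pos"]*1000; print("tcp",tc,o["eef_rot"][2])
def fit(s,R):
    r=least_squares(lambda c:np.hypot(s[:,0]-c[0],s[:,1]-c[1])-R,[494,-219],loss="soft_l1",f_scale=.7)
    e=np.hypot(*(s[:,:2]-r.x).T)-R; return r.x,len(s),np.median(abs(e))
acc=[]
for k in range(4):
    f=grab("scene"); P=cloud(f)*1000; hsv=cv2.cvtColor(f["image"],cv2.COLOR_BGR2HSV)
    blue=cv2.inRange(hsv,(98,70,30),(125,255,255))>0; d=np.hypot(P[...,0]-494,P[...,1]+219); z=P[...,2]
    zs=tc[2]+3
    A=fit(P[blue&(d<40)&(z<zs-1.5)&(z>zs-7.5)&(d>18)],24)
    B=fit(P[~blue&(d<29)&(d>19)&(z>105)&(z<152)],24)
    C=fit(P[~blue&(d<24)&(d>13)&(z>157)&(z<163.5)],18.5)
    acc.append(np.r_[A[0],B[0],C[0]])
    if k==0: print(A,B,C)
m=np.mean(acc,0); print("knob",m[:2],"post",m[2:4],"hub",m[4:],"std",np.std(acc,0))
y=np.radians(o["eef_rot"][2]); c,s=np.cos(y),np.sin(y)
for n,h in(("post",m[2:4]),("hub",m[4:])):
    d=h-m[:2]; print(n,"world d",d,"tool d",d[0]*c+d[1]*s,d[0]*s-d[1]*c)
E
python3 rel.py
```

```text
tcp [ 493.85 -218.81  232.61] 71.07217986519667
(array([ 494.46, -218.92]), 29, np.float64(1.3383934979576253)) (array([ 491.89, -219.52]), 209, np.float64(1.1207785740894387)) (array([ 493.56, -220.25]), 43, np.float64(1.9587271436097815))
knob [ 494.74 -219.21] post [ 492.05 -219.76] hub [ 494.19 -219.36] std [0.27 0.41 0.17 0.14 0.51 0.54]
post world d [-2.69 -0.55] tool d -1.39187023796618 -2.362221783174201
hub world d [-0.54 -0.15] tool d -0.3158875112575297 -0.46420840896353627
```

Call:
move_arm(
  deltas=[
    [[1,0,0,0.015,0],[1,0,0,0.028,0],[1,0,0,0.035,0],[1,0,0,0.036,0],[1,0,0,0.037,0],[1,0,0,0.038,0],[1,0,0,0.038,0]],
  ],
)

```text
clock: 7.9
tcp_pos: [0.4943, -0.2203, 0.1952]
eef_rot: [179.9, 0.0, 71.0]
ft_force: [-0.5, -0.4, -0.8]
gripper_width: 0.126
```

```bash
python3 rel.py && python3 look.py pics/c6.png
```

```text
tcp [ 494.31 -220.35  195.22] 70.9937237732185
(array([ 494.06, -219.58]), 29, np.float64(1.1234165436265329)) (array([ 491.92, -219.74]), 206, np.float64(0.9400783732024038)) (array([ 493.45, -219.42]), 33, np.float64(1.0893354580509147))
knob [ 494.09 -219.97] post [ 492.03 -219.73] hub [ 493.3  -219.64] std [0.28 0.33 0.08 0.12 0.39 0.38]
post world d [-2.05  0.24] tool d -0.4416267855986855 -2.0173001994681186
hub world d [-0.79  0.33] tool d 0.05495007840290689 -0.8546454755699653
tcp [ 494.18 -220.34  195.12] [179.95   0.    70.99] 0.1278861210730747 [ 0.02 -0.65 -0.47]
scene blue 159 [ 507.84 -217.12  202.23] [172.01 177.17 197.83 225.35 227.09]
 skirt band: x 479.3290181982414 527.0040751952241 y -242.11217212790658 -194.8680448473487 n 88
 crop origin [230 113] scale 4.444444444444445
top blue 48 [ 475.1 -208.1  241.2] [196.01 197.16 207.99 345.   349.16]
 skirt band: x 472.8496596665941 491.88664006841174 y -230.08006171188555 -203.3531201358173 n 23
 crop origin [328 179] scale 4.444444444444445
```

View pics/c6.png

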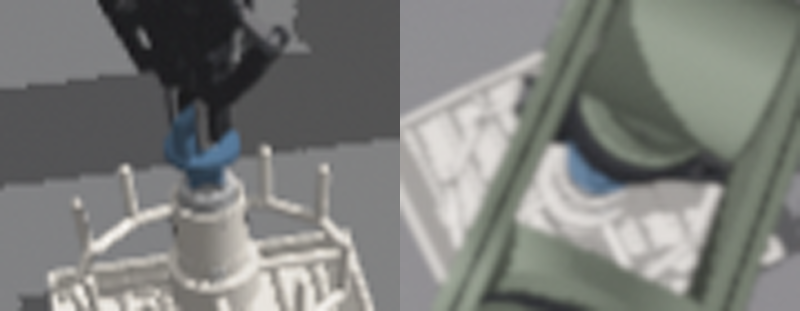

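The knob is right above the hub and looks centred; the fits put it about 1 mm off along tool y. I'll shift −1 mm and descend gently.

Call:
move_arm(
  deltas=[
    [[1,0,-0.001,0,0],[1,0,-0.001,0.001,0],[1,0,-0.001,0.002,0],[1,0,-0.001,0.003,0],[1,0,-0.001,0.004,0],[1,0,-0.001,0.005,0],[1,0,-0.001,0.005,0]],
  ],
)

```text
clock: 8.78
tcp_pos: [0.4929, -0.2199, 0.1894]
eef_rot: [-180.0, -0.0, 71.0]
ft_force: [-0.7, -0.2, -1.3]
gripper_width: 0.128
```

Call:
move_arm(
  deltas=[
    [[1,0,0,0.001,0],[1,0,0,0.002,0],[1,0,0,0.002,0]],
  ],
)

```text
clock: 9.03
tcp_pos: [0.493, -0.22, 0.1875]
eef_rot: [-180.0, 0.0, 71.0]
ft_force: [-0.2, -1.3, -0.4]
gripper_width: 0.129
```

Call:
move_arm(
  deltas=[
    [[1,0,0,0.001,0],[1,0,0,0.002,0],[1,0,0,0.003,0],[1,0,0,0.003,0]],
  ],
)

```text
clock: 9.37
tcp_pos: [0.493, -0.22, 0.1845]
eef_rot: [-180.0, 0.0, 71.0]
ft_force: [0.3, -0.5, -0.3]
gripper_width: 0.127
```

Call:
move_arm(
  deltas=[
    [[1,0,0,0.002,0],[1,0,0,0.004,0],[1,0,0,0.006,0],[1,0,0,0.008,0],[1,0,0,0.008,0]],
  ],
)

```text
clock: 9.78
tcp_pos: [0.4929, -0.2199, 0.1762]
eef_rot: [-180.0, 0.0, 71.0]
ft_force: [0.7, -0.6, -1.3]
gripper_width: 0.129
```

Call:
move_arm(
  deltas=[
    [[1,0,0,0.002,0],[1,0,0,0.004,0],[1,0,0,0.005,0],[1,0,0,0.006,0],[1,0,0,0.007,0],[1,0,0,0.007,0]],
  ],
  force=80,
)

```text
clock: 10.28
tcp_pos: [0.493, -0.22, 0.1698]
eef_rot: [180.0, 0.0, 71.0]
ft_force: [-0.5, -2.2, 2.7]
gripper_width: 0.122
```

Call:
move_arm(
  deltas=[
    [[1,0,0,0.001,0],[1,0,0,0.002,0],[1,0,0,0.003,0],[1,0,0,0.003,0]],
  ],
)

```text
clock: 10.62
tcp_pos: [0.4931, -0.22, 0.1669]
eef_rot: [180.0, 0.0, 71.0]
ft_force: [-1.5, -1.1, 4.6]
gripper_width: 0.122
```

Call:
move_arm(
  deltas=[
    [[1,0,0,0.001,0],[1,0,0,0.002,0],[1,0,0,0.003,0],[1,0,0,0.003,0]],
  ],
)

```text
clock: 10.95
tcp_pos: [0.4931, -0.22, 0.1642]
eef_rot: [180.0, 0.0, 71.0]
ft_force: [-2.6, -0.3, 7.1]
gripper_width: 0.126
```

Call:
move_arm(
  deltas=[
    [[1,0,0,0.001,0],[1,0,0,0.002,0],[1,0,0,0.003,0],[1,0,0,0.003,0]],
  ],
)

```text
clock: 11.28
tcp_pos: [0.4931, -0.22, 0.162]
eef_rot: [179.9, 0.0, 71.0]
ft_force: [-3.6, -0.1, 9.7]
gripper_width: 0.126
```

Call:
move_arm(
  deltas=[
    [[1,0,0,0.0005,0],[1,0,0,0.001,0],[1,0,0,0.001,0]],
  ],
)

```text
clock: 11.53
tcp_pos: [0.4931, -0.22, 0.1618]
eef_rot: [179.9, 0.0, 71.0]
ft_force: [-4.5, 0.4, 15.8]
gripper_width: 0.12
```

Call:
move_arm(
  deltas=[
    [[1,0,0,0.0005,0],[1,0,0,0.0005,0],[1,0,0,0.0005,0],[1,0,0,0.0005,0]],
  ],
)

```text
clock: 11.87
tcp_pos: [0.4931, -0.22, 0.1618]
eef_rot: [179.9, 0.0, 71.0]
ft_force: [-5.3, 0.6, 17.6]
gripper_width: 0.124
```

```bash
python3 look.py pics/c7.png && python3 rel.py | tail -3; python3 - <<'E'
from h import *
f=grab("scene"); P=cloud(f)*1000; hsv=cv2.cvtColor(f["image"],cv2.COLOR_BGR2HSV)
b=(cv2.inRange(hsv,(98,70,30),(125,255,255))>0)&(np.hypot(P[...,0]-494,P[...,1]+219)<40)
z=P[...,2][b]; print(np.percentile(z,[0,2,10,50,90,98,100])); print(np.histogram(z,bins=np.arange(150,200,3)))
E
```

```text
tcp [ 493.14 -220.03  161.83] [179.89   0.02  71.  ] 0.12354226253505982 [-5.34  0.58 17.56]
scene blue 128 [ 506.82 -217.12  172.37] [158.96 160.72 166.21 192.04 194.48]
 skirt band: x 481.9493757956299 522.3206555767656 y -241.20193354486275 -195.75637433662484 n 73
 crop origin [230 113] scale 4.444444444444445
top blue 40 [ 473.85 -206.23  217.65] [160.71 162.63 184.19 315.12 320.21]
 skirt band: x 471.79405104690176 491.33253673395706 y -225.97725577089074 -201.41175129957833 n 17
 crop origin [328 179] scale 4.444444444444445
knob [ 491.44 -219.88] post [ 492.23 -219.77] hub [ 499.32 -217.86] std [0.51 0.2  0.04 0.11 0.93 1.21]
post world d [0.79 0.11] tool d 0.35824503596149354 0.7151997011723871
hub world d [7.88 2.02] tool d 4.478988765202458 6.794727258497642
[159.14564096 159.62337571 162.01767495 165.85975642 190.67222562
 193.10512156 193.56076707]
(array([ 0,  0,  0, 13, 44, 14,  5,  5,  6,  5,  7,  5,  7, 12,  7,  0]), array([150, 153, 156, 159, 162, 165, 168, 171, 174, 177, 180, 183, 186,
       189, 192, 195, 198]))
```

View pics/c7.png

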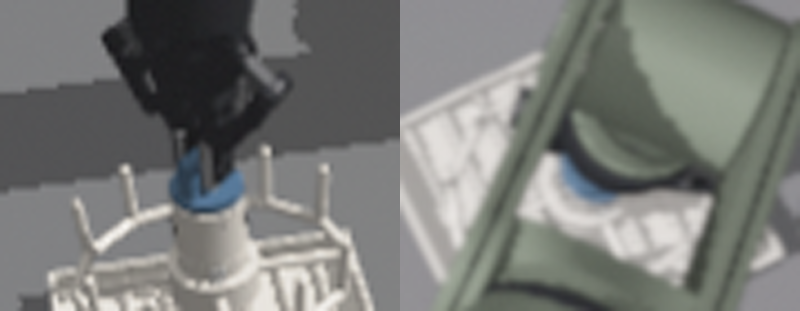

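The picture shows the skirt seated right on the post with no grey hub visible. The bar's top is at about 193 mm and the skirt's top at about 165 mm, which are the fully pressed heights.

```bash
python3 -c "
from cell import env
print(env.hand_in()); o=env.get_obs(); print(o['clock'],o['ft_force'],o['tcp_pos'],o['gripper_width'])"
```

```text
the job is handed in; nothing more can be done
None
the job is handed in; nothing more can be done
```

The knob is back on the rack's post, seated and pressed all the way down, and the arm is still gripping and holding it there. I handed the job in at about 12 s on the clock.

**What happened**
- **Grasp:** The first one missed. The cameras showed the fingertips about 2 cm higher than the stated offset, so they closed just above the bar. I went lower and gripped the knob by its bar.
- **Fitting:** I turned the knob 33° to match the slots I had measured. It slid in without resistance, so I did not need to search for the splines.
- **Pressing:** The force rose from about 3 N to 10 N over 8 mm, then jumped to about 16 N with almost no further movement. That is the shaft reaching its stop.

**Last checks**
- **Push and grip:** The arm was holding 17.6 N downward, and the opening of about 0.12 still matched the bar. There was also about 5 N of sideways load, from a small misalignment.
- **Heights:** The bar's top was at about 193 mm and the skirt's top at about 165 mm, both as expected when fully pressed.
- **Alignment:** The knob's axis was within about 1 mm of the post's. The hub fit in that last check was off by 8 mm because the skirt hides the hub, so I ignored it.
- **Camera disagreement:** The two cameras differed by 4–8 mm in x throughout, so I worked from the average and from relative measurements in one view.
- **Pacifiers, cup and tin:** I never moved to touch them, but I did not look at them again at the end.

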